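# Measure a ball bearing in the bench caliper

## Robot

A 6-joint arm with a two-finger parallel gripper is mounted at the origin on a cart in front of the work surface, level with it; the furniture and walls round the work are solid. World frame = base frame: x ahead of the robot, y to its left, z up, the work surface at z = 0. Lengths are in m, angles in rad, forces in N, time in s.
With the tool pointing down it reaches from about 0.325 to 0.875 m from the base axis. Payload 4.4 kg.
Tool frame: the origin (TCP) lies on the centre line of the jaws, within the pads' length; the fingertips stand 17 mm ahead of it and the grasp point (between the pads) lies 2 mm behind it (tcp_to_tips is the distance from the TCP to the fingertips, in m); z points along the fingers, y is the line along which they close (so a half turn about z gives the same grasp; the last joint's range is limited). The gripper opens to 85 mm and grips with 20 to 120 N. Pads are 22 mm wide; open, the fingers measure 114 mm over their backs; the gripper's body (76 mm by 85 mm) begins 54 mm behind the grasp point. The pads swing forward as they close: fully open they stand 13 mm farther back than shut.
Start: joints at [-1.355, 0.207, 1.542, -0, 1.393, -0.15], TCP at [0.206, -0.537, 0.248] pointing down, gripper open.
Joint ranges: [-2.73, 2.73], [-0.86, 2.22], [0.23, 2.46], [-1.11, 4.25], [0.08, 2.63], [-2.82, 2.82]. Speed limits (rad/s): [2.79, 2.79, 3.14, 3.14, 3.14, 3.14].

## Interface

Orientations are given as a 3x3 rotation matrix whose columns are the frame's x, y, z axes.
In Python, from bench import * gives the robot as it stands. Calls block until the motion is done:
- move_pose(position, orientation): joint-space move of the TCP to a pose.
- line_to(position, attitude=None, velocity=0.15, force_limit=None): straight line of the TCP; attitude=None keeps the orientation; velocity is the mean speed in m/s. With force_limit (N) it stops when the force on the tool has changed by that much, and returns True; else False.
- goto_joints(angles): joint-space move.
- grip(opening): finger opening in m; the grip force is fixed at half the most; returns when the fingers have stopped.
- dwell(seconds).
- ik(position, orientation): joint angles nearest the present ones, or None.
- read_camera(name): name is "scene" or "top" or "wrist"; returns a dict with "img" (400x640x3 uint8, red, green, blue), "fov_y" (degrees; the focal length in pixels is half the picture's height over the tangent of half this angle, whatever the lens; pixels are square), "cx", "cy" (the principal point, pixels), "dist" ([k1, k2, p1, p2, k3] as OpenCV has them; the pictures are not rectified), "extrinsics" (4x4, takes a point from camera to world coordinates). Camera axes: x right, y down, z forward; pixel columns grow to the right and rows downward; lengths in m; the calibration is good to about 2 mm. A picture is of the moment at which its call begins. There is no depth.
A pose or a line that the arm cannot do raises IKError and nothing moves.
- sign_off(): hands the job in; it is judged then, once.
Readings, each from a call of its own:
- get_clock(): time.
- get_joint_pos(): joint angles.
- get_qvel(): joint speeds.
- get_tau(): joint torques, N m.
- get_tool_pos(): TCP position.
- get_orientation(): TCP orientation.
- get_contact_force(): force on the tool from outside, world axes, zero at the start.
- get_torque(): the same for the moment, N m.
- get_width(): finger opening in m.
- get_grip_force(): force on a finger pad.
Only numpy, scipy, OpenCV 4.12 (cv2) and the standard library are available. Lean on these libraries where they do the work, as an engineer would, in place of code of your own. Each camera call takes 0.05 s, during which the arm holds its last target. There are 200 camera calls.

## Task

Put the ball bearing flat on the bench caliper's base between the open jaws and let go of it. Then gently slide the moving jaw shut until the bearing is firmly nipped between both jaws, without forcing it, and leave it closed on the bearing.

Things in the scene. Friction and masses are not known exactly. Their poses are not given: they have to be found in the camera images.
- bearing: plain steel ball bearing lying flat on the bench along its front, right of the vice: ring of 35 mm outer diameter, 11 mm high, small hole, 60 g. A yellowish hexagon nut (27 mm) and a roll of black tape (62 mm) lie about 11 cm away in the same row; the three swap places. Origin: centre of its underside, z up.
- caliper: steel bench caliper, fixed to the bench, behind that row. Origin: at bench height below the fixed jaw's measuring face; x: the way the moving jaw opens; y: along the jaws to the beam; z up. Grey base, top at z = 8 mm. Jaws: bars 14 mm thick, z = 9 to 29 mm, from y = -35 mm to the beam (beam, head and carriage: y = 55 to 85 mm). The part goes on the base midway between the jaw faces, best at y = 0.
- caliper_jaw (a joint): gap between the two measuring faces in m (0 shut, at most 0.125); starts 0.085 to 0.105. Pushing the thumb tab to the fixed jaw (the caliper's -x) shuts it; it slides with about 1.5 N of friction, stays where it is left, and pushes a loose part along until that meets the fixed jaw.
- moving_jaw: sliding jaw with an upright dark thumb tab. Origin: centre of the tab, 45 mm above the bench, 20 mm behind (caliper +x of) its measuring face, at the caliper's y = 70 mm; axes as the caliper's. Tab 20 (x) x 26 (y) mm, 28 to 62 mm above the bench, on a carriage 27 mm high reaching 30 mm behind the tab's centre. Pinch the tab or push it from behind.
Mind the look-alikes: they are no part of the job. Leave any yellow look-alike of the bearing alone.

How it is judged:
On the way, in this order (a step that is already met when the one before it is completed fails the run):
1. the bearing lies flat on the caliper's base between the open jaws, let go (x of bearing in the frame of caliper above 0.014 m and x of bearing in the frame of moving_jaw below -0.032 m and y of bearing in the frame of caliper between -0.03 and 0.042 m and z of bearing in the frame of caliper below 0.012 m and angle between bearing's own z axis and vertical below 0.17 rad and value of joint caliper_jaw above 0.045 m and contact force between the fingers and bearing below 0.1 N), for 0.2 s.
2. the bearing is nipped between both jaws with more than 1 N, the fingers not touching the bearing (contact force between moving_jaw and bearing above 1 N and value of joint caliper_jaw below 0.039 m and contact force between the fingers and bearing below 0.1 N), for 0.2 s.
At the end, for the whole second after the job is handed in: The bearing lies flat (within 10 degrees) on the caliper's base between the jaws (its centre 13 to 23 mm from the fixed face and 30 mm short of to 42 mm beyond the seat line toward the beam), at rest, and the jaw stays closed on it: gap 30 to 40 mm (value of joint caliper_jaw between 0.03 and 0.04 m and x of bearing in the frame of caliper between 0.013 and 0.023 m and y of bearing in the frame of caliper between -0.03 and 0.042 m and z of bearing in the frame of caliper below 0.012 m and angle between bearing's own z axis and vertical below 0.17 rad and linear speed of bearing below 0.02 m/s); the robot touches nothing.
It fails at once if the jaw is forced on the bearing with more than 90 N (contact force between moving_jaw and bearing above 90 N).
It also fails if it takes over 45 s, if anything falls off the work surface, if the arm or the gripper's body presses on something with over 40 N, if the wrist force passes 120 N, or if a joint passes its speed limit or range.

## Working session

There is one attempt and no reset: what is moved stays moved. The work goes in short steps, each a Python script; the robot and the scene stay as the last script left them, time stands still between calls to the robot, and variables do not carry over. Pictures are saved under pics/ and viewed, at most 10 in all, crops included, and the job is handed in when it is done.

```bash
mkdir -p pics; ls; cat > h.py <<'E'
from bench import *
import numpy as np, cv2
def K(c):
    f=c["img"].shape[0]/2/np.tan(np.radians(c["fov_y"])/2)
    return np.array([[f,0,c["cx"]],[0,f,c["cy"]],[0,0,1]])
def ray(c,uv):
    p=cv2.undistortPoints(np.array([[uv]],float),K(c),np.array(c["dist"],float))[0,0]
    E=np.array(c["extrinsics"]);return E[:3,3],E[:3,:3]@np.array([p[0],p[1],1])
def plane(c,uv,z):
    o,d=ray(c,uv);return o+d*(z-o[2])/d[2]
def proj(c,P):
    E=np.linalg.inv(np.array(c["extrinsics"]))
    return cv2.projectPoints(np.array(P,float).reshape(-1,1,3),cv2.Rodrigues(E[:3,:3])[0],E[:3,3],K(c),np.array(c["dist"],float))[0][:,0]
def tri(obs):
    A=np.zeros((3,3));b=np.zeros(3)
    for c,uv in obs:
        o,d=ray(c,uv);d=d/np.linalg.norm(d);M=np.eye(3)-np.outer(d,d);A+=M;b+=M@o
    X=np.linalg.solve(A,b)
    return X,[np.linalg.norm(np.cross(X-ray(c,u)[0],ray(c,u)[1]/np.linalg.norm(ray(c,u)[1]))) for c,u in obs]
def save(c,n): cv2.imwrite("pics/"+n+".png",c["img"][:,:,::-1])
def down(yaw):  # tool y axis (closing) at angle yaw in world
    y=np.array([np.cos(yaw),np.sin(yaw),0]);z=np.array([0,0,-1.]);return np.c_[np.cross(y,z),y,z]
E
python3 - <<'E'
from h import *
import pickle
C={n:read_camera(n) for n in("scene","top","wrist")}
pickle.dump(C,open("c0.pkl","wb"))
for n in C: save(C[n],n+"0");print(n,C[n]["fov_y"],np.round(C[n]["extrinsics"],3).tolist(),C[n]["dist"])
print(get_clock(),get_orientation())
E
```

```text
pics
scene 42.250047299496984 [[0.499, -0.391, 0.773, -0.149], [-0.866, -0.214, 0.451, -0.539], [-0.011, -0.895, -0.446, 0.447], [0.0, 0.0, 0.0, 1.0]] [-0.07609144  0.          0.          0.          0.        ]
top 56.79842808214245 [[-0.029, -0.998, 0.057, 0.451], [-0.999, 0.03, 0.023, -0.145], [-0.024, -0.056, -0.998, 0.914], [0.0, 0.0, 0.0, 1.0]] [0.01995435 0.         0.         0.         0.        ]
wrist 61.96177572386316 [[0.359, -0.896, -0.263, 0.272], [-0.933, -0.345, -0.098, -0.51], [-0.003, 0.28, -0.96, 0.372], [0.0, 0.0, 0.0, 1.0]] [-0.06835631  0.          0.          0.          0.        ]
0.15 [[ 9.33471173e-01  3.58652245e-01 -3.67927739e-04]
 [ 3.58652316e-01 -9.33469544e-01  1.76846824e-03]
 [ 2.90815768e-04 -1.78277226e-03 -9.99998369e-01]]
```

View pics/top0.png

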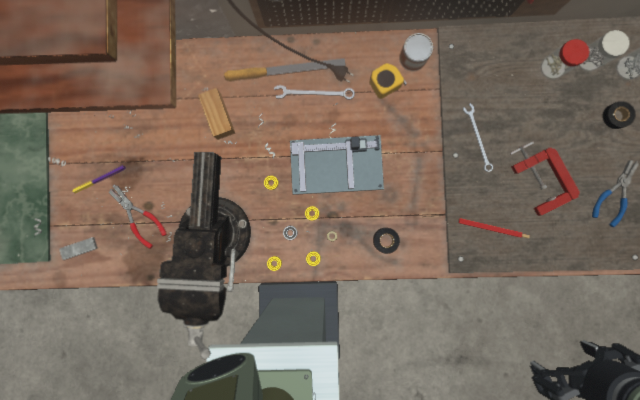

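View pics/scene0.png

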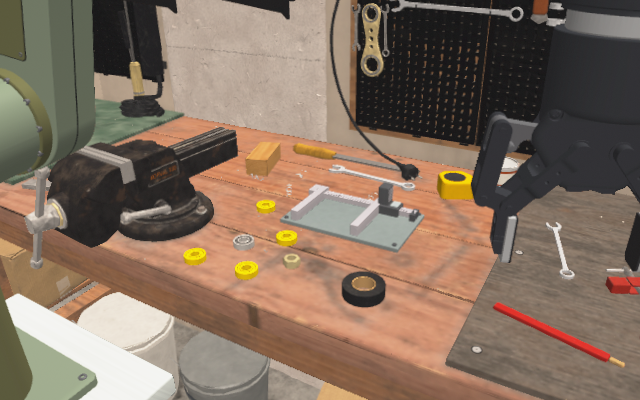

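The top picture shows the steel bearing at (290,232), the nut at (332,236) and the tape at (386,240). The caliper's fixed jaw is at column ~302, the moving jaw at ~350 and the tab at ~(358,142). Four yellow look-alikes lie around it. In the scene picture the bearing is at (243,241) and the tab at (386,195). First I'll take coarse estimates, then two wrist views.

```bash
python3 - <<'E'
from h import *
import pickle
C=pickle.load(open("c0.pkl","rb"));t,s=C["top"],C["scene"]
print("bearing",tri([(t,(290,232)),(s,(243,241))]))
B=plane(t,(290,232),.011)
for n,uv,z in[("fixed front",(305,190),.029),("fixed rear",(302,155),.029),("mov front",(348,187),.029),("mov rear",(348,152),.029),("tab",(358,140),.062)]: print(n,plane(t,uv,z))
# two wrist views: closing along world x
R=down(0.0) if ik([.35,-.15,.25],down(0.0)) is not None else down(np.pi)
# camera offset relative to TCP
E=np.array(C["wrist"]["extrinsics"]);R0=get_orientation();print("cam in tool",R0.T@(E[:3,3]-get_tool_pos()))
for y in(0,np.pi,):
    print(y,ik([.36,-.09,.25],down(y)),ik([.45,-.17,.25],down(y)))
E
```

```text
bearing (array([ 0.42402548, -0.05117851,  0.00601057]), [np.float64(0.000934153229600096), np.float64(0.0009341532295999296)])
fixed front [ 0.52481301 -0.09284604  0.029     ]
fixed rear [ 0.60983372 -0.08786486  0.029     ]
mov front [ 0.52884788 -0.19622382  0.029     ]
mov rear [ 0.61343409 -0.19901355  0.029     ]
tab [ 0.63466092 -0.22108585  0.062     ]
cam in tool [ 0.07115758 -0.00058265 -0.12476359]
0 [-4.79415467e-01 -2.59989570e-01  1.99270029e+00 -4.44089210e-16
  1.40888194e+00 -4.79415467e-01] [-5.41371776e-01  2.60786192e-03  1.76229035e+00 -4.44089210e-16
  1.37669444e+00 -5.41371776e-01]
3.141592653589793 [-4.79415467e-01 -2.59989570e-01  1.99270029e+00 -4.44089210e-16
  1.40888194e+00  2.66217719e+00] [-5.41371776e-01  2.60786192e-03  1.76229035e+00 -4.44089210e-16
  1.37669444e+00  2.60022088e+00]
```

```bash
python3 - <<'E'
from h import *
import pickle
W=[]
for i,y in enumerate((-.10,-.19)):
    move_pose([.5,y,.25],down(0.));dwell(.2);c=read_camera("wrist");W.append(c);save(c,f"w{i+1}")
pickle.dump(W,open("w.pkl","wb"));print(get_clock())
E
```

```text
3.0083
```

View pics/w1.png

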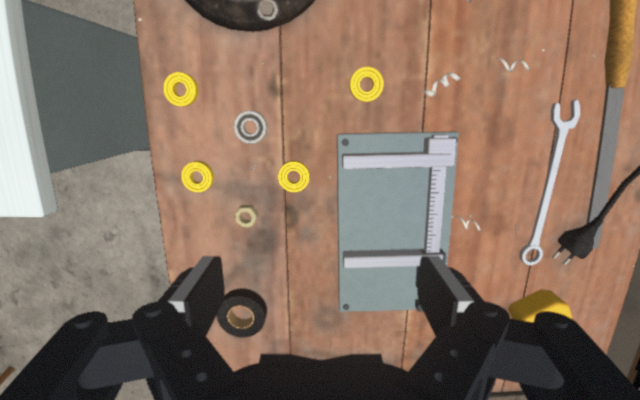

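View pics/w2.png

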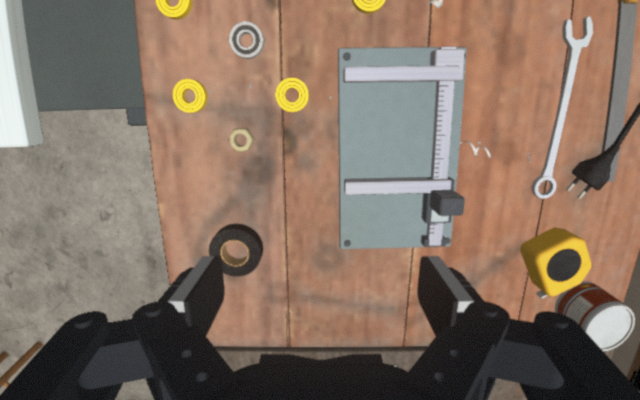

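w1: bearing (250,127), fixed jaw at rows ~155-168, moving jaw at ~252-268. w2: bearing (246,40), fixed jaw at rows 67-81, moving jaw at 181-194, tab top near (450,197). I'll enlarge both caliper crops to read the edges.

```bash
python3 - <<'E'
from h import *
import pickle
W=pickle.load(open("w.pkl","rb"))
a=W[0]["img"][125:320,330:465];b=W[1]["img"][45:240,335:470]
p=np.hstack([cv2.resize(x,None,fx=2.95,fy=2.95,interpolation=cv2.INTER_CUBIC) for x in(a,b)])
cv2.imwrite("pics/crop.png",p[:,:,::-1]);print(p.shape)
for c,uv in((W[0],(250,127)),(W[1],(246,40))):
    u,v=uv;g=c["img"][v-26:v+27,u-26:u+27].astype(int)
    m=((g.max(2)-g.min(2))<30).astype(np.uint8)
    cs,_=cv2.findContours(m,cv2.RETR_EXTERNAL,cv2.CHAIN_APPROX_NONE);k=max(cs,key=cv2.contourArea)
    e=cv2.fitEllipse(cv2.convexHull(k));print(e, e[0][0]+u-26,e[0][1]+v-26)
for i,c in enumerate(W):
    for col in (360,400,415):
        print(i,col,[int(x) for x in c["img"][(145 if i==0 else 60):(180 if i==0 else 95),col].mean(1)],[int(x) for x in c["img"][(245 if i==0 else 172):(275 if i==0 else 202),col].mean(1)])
E
```

```text
(575, 796, 3)
((26.07335662841797, 25.593517303466797), (32.21178436279297, 33.27003860473633), 137.11415100097656) 250.07335662841797 126.5935173034668
((26.19196128845215, 25.613868713378906), (33.91480255126953, 37.653587341308594), 154.2353973388672) 246.19196128845215 39.613868713378906
0 360 [149, 152, 152, 155, 153, 152, 149, 145, 116, 98, 117, 170, 197, 204, 208, 208, 207, 205, 206, 205, 206, 206, 194, 174, 154, 152, 153, 152, 150, 152, 151, 150, 151, 152, 150] [153, 154, 153, 149, 142, 117, 98, 93, 95, 92, 99, 120, 159, 189, 198, 206, 206, 205, 204, 204, 205, 203, 183, 158, 151, 152, 153, 152, 153, 148]
0 400 [147, 149, 149, 150, 147, 150, 142, 118, 96, 114, 161, 192, 201, 207, 209, 203, 202, 201, 206, 205, 204, 194, 172, 154, 152, 149, 150, 152, 151, 149, 151, 150, 152, 153, 149] [150, 150, 149, 141, 117, 99, 91, 93, 91, 99, 124, 161, 188, 199, 202, 202, 200, 199, 200, 200, 197, 179, 156, 152, 150, 152, 151, 148, 150, 150]
0 415 [148, 148, 150, 148, 150, 149, 136, 111, 107, 142, 177, 194, 202, 205, 203, 200, 200, 200, 202, 201, 198, 183, 149, 143, 149, 145, 148, 148, 147, 1
[... 470 characters left out ...]
2, 154, 151, 150, 151, 153, 151, 154]
1 400 [151, 150, 150, 151, 149, 153, 174, 194, 200, 206, 206, 207, 203, 204, 204, 207, 207, 205, 200, 190, 158, 128, 135, 150, 149, 151, 152, 151, 148, 149, 150, 149, 151, 148, 149] [151, 153, 153, 151, 148, 125, 102, 96, 112, 157, 189, 201, 206, 206, 205, 203, 201, 204, 207, 204, 193, 168, 157, 153, 154, 154, 150, 151, 152, 154]
1 415 [150, 147, 149, 147, 145, 144, 165, 191, 198, 206, 204, 204, 204, 199, 202, 201, 204, 201, 198, 183, 154, 133, 141, 147, 149, 149, 144, 145, 149, 149, 148, 148, 149, 146, 146] [150, 152, 155, 154, 146, 118, 98, 91, 116, 168, 195, 204, 206, 206, 202, 201, 201, 203, 203, 198, 187, 163, 150, 152, 152, 151, 150, 152, 152, 152]
```

View pics/crop.png

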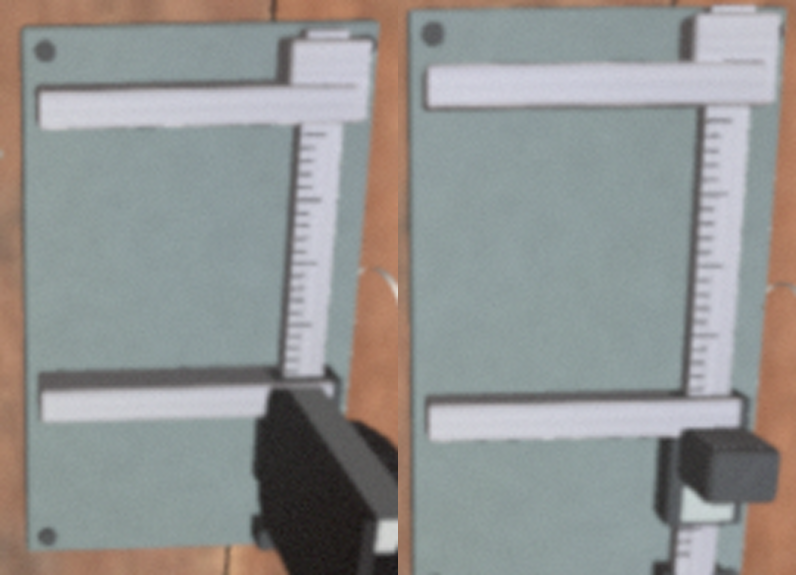

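```bash
python3 - <<'E'
from h import *
import pickle
W=pickle.load(open("w.pkl","rb"));a,b=W
np.set_printoptions(precision=4,suppress=True)
P={"bear":((250.07,126.6),(246.2,39.6),.011),"fix front":((343.7,168.4),(345.2,81.4),.029),"fix400":((400,166.9),(404,79.8),.029),
"mov front":((344,257.4),(345.5,182.3),.029),"mov400":((400,255.5),(402,181),.029)}
for n,(u,v,z) in P.items():
    print(n,tri([(a,u),(b,v)])if n!="x" else "",plane(a,u,z),plane(b,v,z))
f0=np.mean([plane(a,(343.7,168.4),.029),plane(b,(345.2,81.4),.029)],0);f1=np.mean([plane(a,(415,166.3),.029),plane(b,(415,79.6),.029)],0)
m0=np.mean([plane(a,(344,257.4),.029),plane(b,(345.5,182.3),.029)],0);m1=np.mean([plane(a,(415,254.9),.029),plane(b,(415,180.4),.029)],0)
print("dirs",[np.arctan2(d[1],d[0]) for d in(f1-f0,m1-m0)])
yaw=np.mean([np.arctan2(d[1],d[0]) for d in(f1-f0,m1-m0)])
ey=np.array([np.cos(yaw),np.sin(yaw),0]);ex=np.array([np.sin(yaw),-np.cos(yaw),0])
O=f0+.035*ey;O[2]=0;gap=(m0-f0)@ex;print("yaw",yaw,"O",O,"gap",gap,"m0 offset along y",(m0-f0)@ey)
T=O+ex*(gap+.02)+ey*.07
Q=[T+sx*.01*ex+sy*.013*ey+[0,0,.062] for sx in(-1,1) for sy in(-1,1)]
print("tab",T,"proj crop", (proj(b,Q)-[335,45])*2.95+[398,0])
np.savez("cal.npz",O=O,ex=ex,ey=ey,yaw=yaw,gap=gap,T=T)
E
```

```text
bear (array([ 0.423 , -0.0517,  0.0068]), [np.float64(9.446533620937226e-07), np.float64(9.44653362066945e-07)]) [ 0.4238 -0.0514  0.011 ] [ 0.4238 -0.0525  0.011 ]
fix front (array([ 0.5241, -0.0945,  0.0256]), [np.float64(9.46476465589384e-05), np.float64(9.4647646558994e-05)]) [ 0.5239 -0.0938  0.029 ] [ 0.5237 -0.0947  0.029 ]
fix400 (array([ 0.5831, -0.0924,  0.0272]), [np.float64(0.0006635902142586481), np.float64(0.0006635902142582862)]) [ 0.5833 -0.0921  0.029 ] [ 0.582  -0.0926  0.029 ]
mov front (array([ 0.5263, -0.1972,  0.0274]), [np.float64(3.44810128584485e-05), np.float64(3.448101285842058e-05)]) [ 0.5262 -0.1965  0.029 ] [ 0.5261 -0.1969  0.029 ]
mov400 (array([ 0.5894, -0.1962,  0.0249]), [np.float64(0.001830631945608742), np.float64(0.001830631945608909)]) [ 0.5902 -0.1944  0.029 ] [ 0.5865 -0.1953  0.029 ]
dirs [np.float64(0.03336443821164376), np.float64(0.03265644843251148)]
yaw 0.03301044332207762 O [ 0.5588 -0.0931  0.    ] gap 0.10245152406501308 m0 offset along y -0.001029442820560847
tab [ 0.6328 -0.2132  0.    ] proj crop [[715.005  448.0174]
 [791.3258 445.7647]
 [710.788  504.8668]
 [785.8773 502.4434]]
```

Measured heights and the gap (102 mm) agree with the stated values to within a few mm. Next I'll pick the bearing, finding the bench height by touch.

```bash
python3 - <<'E'
from h import *
R=down(-np.pi/2)
B=np.array([.4237,-.0520])
print(get_width())
move_pose([*B,.12],R);grip(.050)
line_to([*B,.045],velocity=.12)
hit=line_to([*B,.014],velocity=.03,force_limit=4)
z=get_tool_pos()[2];print("touch",hit,z,get_contact_force())
line_to([*B,z+.003],velocity=.03)
grip(.030);p=get_tool_pos();print("w",get_width(),get_grip_force(),p,get_contact_force())
np.save("zp.npy",p[2])
line_to([*B,.13],velocity=.15);dwell(.1)
print(get_width(),get_contact_force(),get_clock())
c=read_camera("wrist");save(c,"held")
E
```

```text
0.08548787340631105
touch True 0.013999938299566028 [-0.67584214  0.06083439  3.90702512]
w 0.03239399636530507 59.263274374484354 [ 0.42358066 -0.05195995  0.01723465] [-2.08644618  1.30927405  4.60075665]
0.032205827758469786 [ 0.97302584  0.06996444 -0.48537722] 8.3583
```

View pics/held.png

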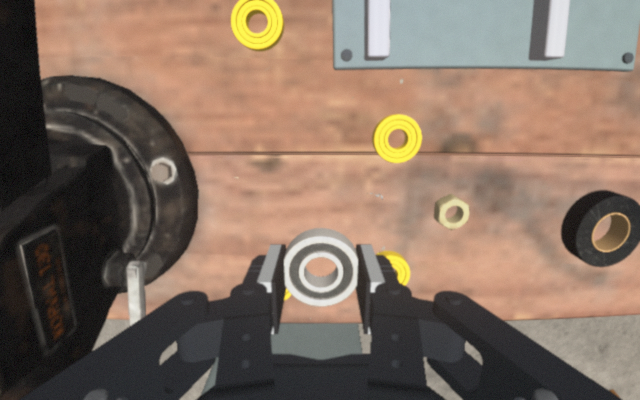

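The bearing is held level between the pads, with its centre near (321,268). Now I'll place it.

```bash
python3 - <<'E'
from h import *
d=np.load("cal.npz");O,ex,ey,yaw,gap=d["O"],d["ex"],d["ey"],float(d["yaw"]),float(d["gap"]);zp=float(np.load("zp.npy"))
c=read_camera("wrist");p=get_tool_pos();off=get_orientation().T@(plane(c,(321,268),p[2]-zp+.011)-p);print("offset tool",off)
off[2]=0;off=np.clip(off,-.008,.008)
R=down(yaw);t=O+ex*gap/2+ey*-.002-R@off
move_pose([t[0],t[1],.12],R)
line_to([t[0],t[1],zp+.022],velocity=.12)
hit=line_to([t[0],t[1],zp+.0065],velocity=.025,force_limit=4)
print("hit",hit,get_tool_pos()[2]-zp,get_contact_force())
grip(.055);dwell(.3)
line_to([t[0],t[1],.12],velocity=.15)
line_to([t[0],t[1]-.09,.2],velocity=.25)
dwell(.1);c=read_camera("wrist");save(c,"placed");print(get_clock(),get_width())
import pickle;pickle.dump(c,open("p.pkl","wb"))
E
```

```text
offset tool [ 0.00220995 -0.00031366  0.00622353]
hit True 0.008013179235939437 [0.23039395 0.78358678 3.26777738]
13.5417 0.0545758557573427
```

View pics/placed.png

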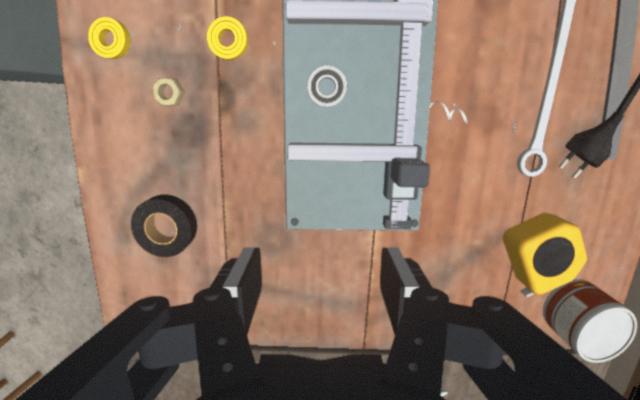

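The bearing lies on the base at (327,86), midway between the jaws. The touch height of 8.0 mm matches the base, and the tab is at ~(410,173). Next I'll close the fingers and push the tab from behind, force-guarded.

```bash
python3 - <<'E'
from h import *
import pickle
c=pickle.load(open("p.pkl","rb"));d=np.load("cal.npz");O,ex,ey,yaw,gap,T=d["O"],d["ex"],d["ey"],float(d["yaw"]),float(d["gap"]),d["T"]
b=plane(c,(327,86),.017);print("bearing cal",(b-O)@ex,(b-O)@ey,"tab px",proj(c,[T+[0,0,.062]]),"tape measure",plane(c,(556,250),.04),"T",T)
R=down(yaw);h=np.array([0,0,.056])
grip(0.)
s=T+ex*.048+h
move_pose(s+[0,0,.06],R)
print("down hit",line_to(s,velocity=.1,force_limit=6),get_contact_force())
h1=line_to(s-ex*.040,velocity=.05,force_limit=None)
print((get_tool_pos()-T)@ex,get_contact_force(),get_clock())
h2=line_to(s-ex*.095,velocity=.025,force_limit=10)
g=gap-(.048-((get_tool_pos()-T)@ex))
print("push",h2,(get_tool_pos()-T)@ex,get_contact_force(),get_clock())
dwell(.4);print(get_contact_force())
c=read_camera("wrist");save(c,"nip");c=read_camera("top");save(c,"nipt")
E
```

```text
bearing cal 0.05279200523824657 -0.0018734919139836244 tab px [[417.07899431 174.73321657]] tape measure [ 0.78282275 -0.28443635  0.04      ] T [ 0.63281193 -0.21316969  0.        ]
down hit False [0.5483426  0.50752608 0.07923611]
0.007727317197561189 [-0.31648827  0.7866321   1.03310208] 16.3417
push False -0.04528161044946911 [ 1.88297556 -6.50098901 -2.55131507] 18.6917
[ 1.26274665 -5.80393399 -2.5463893 ]
```

View pics/nip.png

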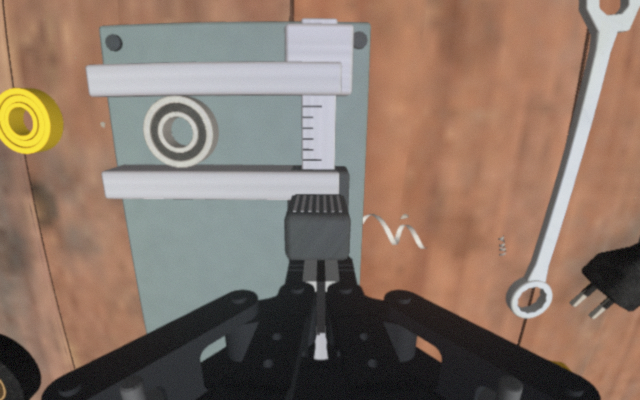

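The wrist view shows the bearing touching or nearly touching both jaws, at (180,130) between the faces at rows 95 and 166. I'll press slightly further with the force guard on, then back off.

```bash
python3 - <<'E'
from h import *
d=np.load("cal.npz");ex,T=d["ex"],d["T"]
p=get_tool_pos();x0=(p-T)@ex
h=line_to(p-ex*.008,velocity=.015,force_limit=10)
print(h,x0,(get_tool_pos()-T)@ex,get_contact_force());dwell(.5);print(get_contact_force())
p=get_tool_pos();line_to(p+ex*.04,velocity=.1);p=get_tool_pos()
line_to(p+[0,0,.13],velocity=.2);dwell(.2)
print(get_contact_force(),get_clock());c=read_camera("wrist");save(c,"end")
import pickle;pickle.dump(c,open("e.pkl","wb"))
E
```

```text
True -0.04526221877340107 -0.045175152653991274 [ 0.77659643 -2.07179406  1.70603999]
[ 0.92355037 -2.48268865  0.98914577]
[0.11486289 0.87207235 0.73414727] 21.5583
```

View pics/end.png

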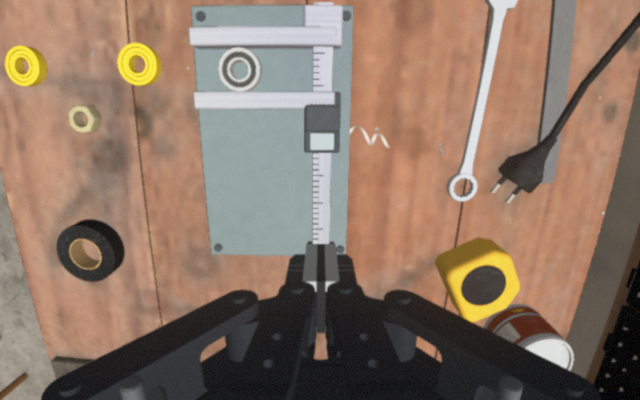

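The jaws look closed on the bearing at (240,68), but that guard tripped early because the force relaxed first. I'll make a second, clean press from free space.

```bash
python3 - <<'E'
from h import *
import pickle
c=pickle.load(open("e.pkl","rb"));d=np.load("cal.npz");ex,T,O,ey=d["ex"],d["T"],d["O"],d["ey"]
print("gap est",(plane(c,(240,94),.029)-plane(c,(240,46),.029))@ex,"bearing",(plane(c,(240,68),.017)-O)@ex)
p=get_tool_pos();line_to(p-[0,0,.13],velocity=.2);p=get_tool_pos();x=(p-T)@ex
line_to(p-ex*(x+.035),velocity=.08);p=get_tool_pos()
h=line_to(p-ex*.022,velocity=.015,force_limit=15)
print(h,(get_tool_pos()-T)@ex,get_contact_force());dwell(.5);print(get_contact_force(),(get_tool_pos()-T)@ex,get_clock())
E
```

```text
gap est 0.036207856315429686 bearing 0.016868488824535822
True -0.04508932273294145 [ 0.52311445 -2.33910325  1.46500792]
[ 2.00156738 -3.10345437  2.58616822] -0.04514520319401019 24.425
```

The stop is rigid at the same place as before, with a gap of ~36 mm. The force relaxes after the guard trips, so I'll hold a small fixed over-travel for 0.5 s. The earlier 1.7 mm gave ~7 N. Then I'll withdraw.

```bash
python3 - <<'E'
from h import *
d=np.load("cal.npz");ex,T=d["ex"],d["T"]
p=get_tool_pos();line_to(p-ex*.0028,velocity=.01);dwell(.5);print(get_contact_force(),(get_tool_pos()-T)@ex)
p=get_tool_pos();line_to(p+ex*.04,velocity=.1);p=get_tool_pos()
line_to(p+[0,0,.13],velocity=.2);dwell(.2)
c=read_camera("wrist");save(c,"end2");print(np.abs(c["img"].astype(int)-cv2.imread("pics/end.png")[:,:,::-1])[:170,180:360].mean(),get_clock())
print(sign_off())
E
```

```text
[ 2.01499717 -9.07332882 -0.6520508 ] -0.04547308819630951
5.577320261437909 26.9333
the job is handed in; nothing more can be done
None
```

The bearing lies flat on the caliper's base, nipped between both jaws at a gap of about 36 mm (held at roughly 9 N tool force), and the arm is withdrawn; I handed the job in at about 27 s, but the sign-off returned no verdict.

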